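# Seat a card terminal in its lock cradle and hold it against the sprung contacts

### The arm

A 6-joint arm with a two-finger parallel gripper is mounted at the origin on a cart in front of the work surface, level with it; the furniture and walls round the work are solid. World frame = base frame: x ahead of the robot, y to its left, z up, the work surface at z = 0. Lengths are in m, angles in rad, forces in N, time in s.
With the tool pointing down it reaches from about 0.25 to 0.725 m from the base axis. Payload 9.7 kg.
Tool frame: the origin (TCP) lies at the very end of the fingers, on their centre line; the grasp point (between the pads) lies env.tcp_to_grasp behind it (env.tcp_to_grasp is the distance from the TCP to the grasp point, in m); z points along the fingers, y is the line along which they close (so a half turn about z gives the same grasp; the last joint's range is limited). The gripper opens to 85 mm and grips with 20 to 120 N. Pads are 22 mm wide; open, the fingers measure 114 mm over their backs; the gripper's body (76 mm by 85 mm) begins 54 mm behind the grasp point. The pads swing forward as they close: fully open they stand 13 mm farther back than shut.
Start: joints at [-1.264, 0.087, 0.176, 1.66, 0, 1.571], TCP at [0.166, -0.524, 0.231] pointing down, gripper open.
Joint ranges: [-3.13, 3.13], [-0.85, 1.81], [-1.15, 1.24], [-2.2, 2.28], [-1.44, 1.52], [-3.14, 3.14]. Speed limits (rad/s): [2.22, 2.22, 2.57, 3.14, 3.14, 3.14].

### API

Orientations are given as a unit quaternion [x, y, z, w].
In Python, from bench import env, fingers, inverse_kinematics, vision, telemetry gives the robot as it stands. Calls block until the motion is done:
- env.move_ptp(position, orientation): joint-space move of the TCP to a pose.
- env.servo_line(position, orientation=None, velocity=0.15, force_limit=None): straight line of the TCP; orientation=None keeps the orientation; velocity is the mean speed in m/s. With force_limit (N) it stops when the force on the tool has changed by that much, and returns True; else False.
- env.goto_joints(angles): joint-space move.
- fingers.move_gripper(opening): finger opening in m; the grip force is fixed at half the most; returns when the fingers have stopped.
- env.hold(seconds).
- inverse_kinematics(position, orientation): joint angles nearest the present ones, or None.
- vision.grab_frame(name): name is "side" or "top" or "wrist"; returns the picture (400x640x3 uint8, red, green, blue); there is no depth.
- vision.get_calibration(name): a dict with "fx", "fy", "cx", "cy" (pixels), "camera_from_world" (4x4, takes a point from world to camera coordinates). Camera axes: x right, y down, z forward; pixel columns grow to the right and rows downward; lengths in m; the calibration is good to about 2 mm. A picture is of the moment at which its call begins: read the wrist's pose just before it. get_calibration takes no time and is no camera call; for the wrist camera it gives the pose at the moment of the call.
A pose or a line that the arm cannot do raises env.MotionError and nothing moves.
- env.close_job(): hands the job in; it is judged then, once.
Trained networks look in the newest picture that a camera, given by its name, has taken for a name from the list of things; names that differ only in an ending like _2 or _b are one class to them, and where a whole thing is asked for, a point or a joint stands for the part that bears it (a point fixed in the world has none). Each returns a list of dicts, best first, with "confidence" (0 to 1); they miss things now and then, are a little off and sometimes report something else, mostly with a low value. They report only what shows in the picture. A call takes as long as a camera call. They do not tell look-alikes from the thing itself.
- vision.regions_of(camera, thing): "pixels" (400x640 bool, what is visible of it) and "point" ([column, row] in pixels, amid what is visible of it).
- vision.tip_of(camera, thing): "point" ([column, row] in pixels: a listed point, or the origin of a listed thing).
Readings, each from a call of its own:
- telemetry.read_clock(): time.
- telemetry.read_joint_positions(): joint angles.
- telemetry.read_dq(): joint speeds.
- telemetry.read_tau(): joint torques, N m.
- telemetry.read_ee_pos(): TCP position.
- telemetry.read_eef_rot(): TCP orientation.
- telemetry.read_ft_force(): force on the tool from outside, world axes, zero at the start.
- telemetry.read_torque(): the same for the moment, N m.
- telemetry.read_gripper_width(): finger opening in m.
- telemetry.read_gripper_force(): force on a finger pad.
Only numpy, scipy, OpenCV 4.12 (cv2) and the standard library are available. Lean on these libraries where they do the work, as an engineer would, in place of code of your own. Each camera call takes 0.05 s, during which the arm holds its last target. There are 200 camera calls.

### The job

Take the card terminal out of its white charging stand and slide it, screen end up and keypad to the open front, down into the grey lock cradle that is screwed to the counter. Then press it down onto the cradle's sprung contact block with a steady force of about 10 N, well into the spring but never down to the end of its travel, and stay there: your program finishes while still holding the terminal down, so that a colleague can tighten the pinch screw at the cradle's side. Do not disturb the other things on the counter.

Things in the scene. Friction and masses are not known exactly. Their poses are not given: they have to be found in the camera images.
- terminal: black card terminal, 160 x 74 x 22 mm (25 over the keys), 0.3 kg +-20 %, upright in the charging stand. Own x: along its length to the screen end (up at the start); y: across the 74 mm; z: out of the keypad face (robot side at the start). Origin: centre of the back face, 80 mm from either end, 11 mm behind mid-thickness. Grip it from above, across the 22 mm, at its upper end
- terminal_top (a point): centre of the terminal's upper (screen) end face
- terminal_foot (a point): centre of the terminal's lower end face
- terminal_face (a point): middle of the terminal's keypad face
- stand: white charging stand, fixed, foot 100 x 116 mm. Origin: centre of its underside. Upright pocket centred on the origin, 28 (x) by 79 mm (y) inside, floor 12 mm above the counter; back wall (+x) 50 mm high, sides 40 mm, front lip (-x) 22 mm. Yaw about vertical only; the terminal leaves it upward
- cradle: grey lock cradle on a dark foot plate 110 x 132 mm, fixed. Origin: centre of its underside; open front towards its -x; yaw only. Upright channel centred on the origin, 26 (x) by 77 mm (y) inside: 2 and 1.5 mm play each side of the terminal. Walls end 106 mm up, then a lead-in flares about 6 mm wider each side within 10 mm more. Brass pinch screw on its -y side, 70 mm up
- cradle_mouth (a point): centre of the channel, 106 mm above the counter, where the straight walls begin
- contact_block (a joint): how far the sprung black contact block at the bottom of the cradle's channel is pressed down (m): 0 at rest, 0.016 at the end of its travel. The spring carries 4 N before it begins to move and 1 N more for each mm: 8 N at 4 mm, 12 N at 8 mm, 16 N at 12 mm, 20 N at the end (weight of the terminal included)
- block_top (a point): centre of the contact block's top face, on which the terminal's foot rests; 46 mm above the counter when not pressed
- ticket_book: ticket book, 152 x 102 x 17 mm, lying loose; origin at the centre of its underside; to be left alone
- calculator: grey desk calculator, 120 x 70 x 16 mm, lying loose; to be left alone
- stapler: black stapler, 155 x 41 x 43 mm, loose; to be left alone
- rubber_stamp: wooden rubber stamp with a turned handle, 26 x 52 x 85 mm, standing loose; to be left alone
- screwdriver: the colleague's screwdriver, 170 mm long, lying loose; to be left alone
- marker: red marker pen, 136 mm long, lying loose; to be left alone
Not all that is in view belongs to the job. What is shaped like the terminal but blue is not meant.

How it is judged:
By the outcome, as a careful person would: the job done as asked, in the order asked, and still so for the second after the job is handed in, while the arm keeps its last pose, push and grip.
It also fails if it takes over 45 s, if anything falls off the work surface, if the arm or the gripper's body presses on something with over 40 N, if the wrist force passes 120 N, or if a joint passes its speed limit or range.

## Working session

There is one attempt and no reset: what is moved stays moved. The work goes in short steps, each a Python script; the robot and the scene stay as the last script left them, time stands still between calls to the robot, and variables do not carry over. Pictures are saved under pics/ and viewed, at most 10 in all, crops included, and the job is handed in when it is done.

```bash
ls; mkdir -p pics
python3 - <<'E'
from bench import env, fingers, inverse_kinematics, vision, telemetry
import cv2,numpy as np
ims=[]
for c in("side","top"):
    im=vision.grab_frame(c);cv2.imwrite(f"pics/{c}0.png",im[:,:,::-1])
    k=vision.get_calibration(c);print(c,k["fx"],k["cx"],k["cy"],np.round(k["camera_from_world"],3).tolist())
    for t in("terminal","terminal_top","terminal_foot","terminal_face","stand","cradle","cradle_mouth","block_top"):
        print(t,[(np.round(d["point"],1).tolist(),round(d["confidence"],2)) for d in vision.tip_of(c,t)][:4])
print(env.tcp_to_grasp,telemetry.read_clock(),telemetry.read_eef_rot())
E
```

```text
pics
side 369.0641051093128 318.1963544419401 196.981418113403 [[-0.966, -0.256, -0.022, 0.548], [-0.085, 0.398, -0.914, 0.167], [0.243, -0.881, -0.406, 1.128], [0.0, 0.0, 0.0, 1.0]]
terminal [([339.4, 192.8], 0.57)]
terminal_top [([365.0, 192.3], 0.91), ([345.8, 168.9], 0.54)]
terminal_foot [([339.9, 211.3], 0.87), ([364.7, 232.1], 0.65), ([239.4, 277.5], 0.38)]
terminal_face [([347.6, 190.7], 0.89), ([369.0, 216.4], 0.67)]
stand [([341.0, 213.3], 0.96)]
cradle [([322.7, 261.5], 0.86)]
cradle_mouth [([321.6, 231.0], 0.57)]
block_top [([297.9, 199.7], 0.61), ([323.5, 249.8], 0.38)]
top 423.8517477773681 312.2267148757271 198.68417574017892 [[-0.002, -1.0, 0.013, 0.028], [-0.99, 0.0, -0.143, 0.572], [0.143, -0.013, -0.99, 1.328], [0.0, 0.0, 0.0, 1.0]]
terminal [([369.6, 217.0], 0.82), ([327.7, 246.5], 0.69)]
terminal_top [([326.3, 243.1], 0.61), ([375.5, 212.2], 0.51)]
terminal_foot [([368.9, 221.5], 0.76), ([176.6, 187.6], 0.72), ([326.5, 252.7], 0.7), ([376.3, 214.1], 0.48)]
terminal_face [([374.6, 220.5], 0.71), ([330.3, 248.0], 0.55)]
stand [([366.5, 219.5], 0.83), ([268.8, 218.7], 0.26)]
cradle [([270.8, 219.7], 0.75), ([369.8, 220.3], 0.43)]
cradle_mouth [([266.4, 216.5], 0.64)]
block_top [([271.3, 219.8], 0.56)]
0.0187 0.9 [9.88255958e-01 1.52807590e-01 7.12452359e-06 3.94791173e-05]
```

View pics/side0.png

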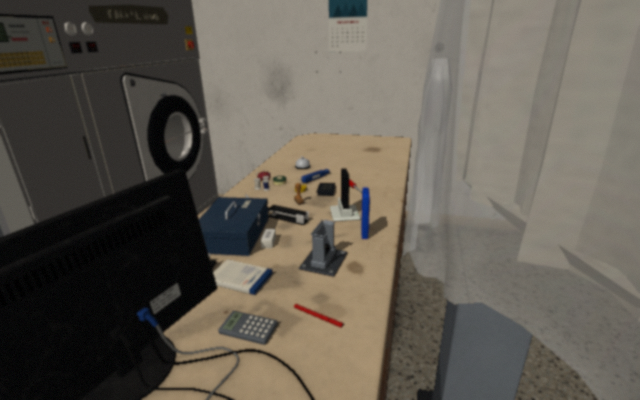

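View pics/top0.png

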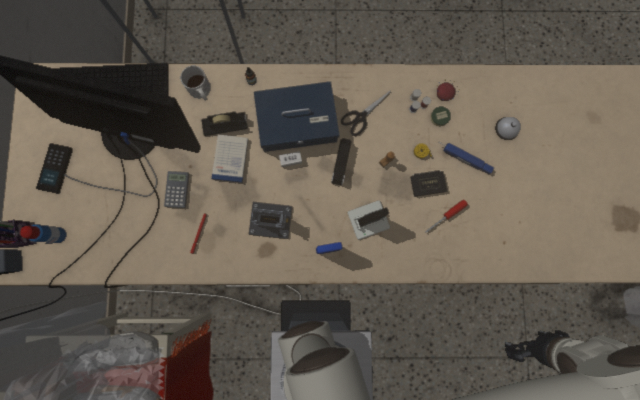

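The side view shows the black terminal in the stand at about (345,190), the blue look-alike standing at (365,212) and the cradle at (323,250). In the top view the stand is at (368,220), the cradle at (270,220) and the blue one at (328,247), on the robot side.

```bash
cat > h.py <<'E'
from bench import env, fingers, inverse_kinematics, vision, telemetry
import cv2,numpy as np
from scipy.spatial.transform import Rotation as R
def ray(k,p):
    T=np.array(k["camera_from_world"]);d=np.array([(p[0]-k["cx"])/k["fx"],(p[1]-k["cy"])/k["fy"],1])
    return -T[:3,:3].T@T[:3,3],T[:3,:3].T@d
def onz(k,p,z):
    o,d=ray(k,p);return o+d*(z-o[2])/d[2]
def tri(obs):
    A=np.zeros((3,3));b=np.zeros(3)
    for k,p in obs:
        o,d=ray(k,p);d=d/np.linalg.norm(d);M=np.eye(3)-np.outer(d,d);A+=M;b+=M@o
    x=np.linalg.solve(A,b)
    return x
def proj(k,X):
    T=np.array(k["camera_from_world"]);c=T[:3,:3]@np.asarray(X)+T[:3,3]
    return np.array([k["fx"]*c[0]/c[2]+k["cx"],k["fy"]*c[1]/c[2]+k["cy"]])
def down(yaw):  # tool z down, tool x at heading yaw; tool y at yaw-90deg
    return (R.from_euler("z",yaw)*R.from_euler("x",np.pi)).as_quat()
E
python3 - <<'E'
from h import *
k=vision.get_calibration("top");s=vision.get_calibration("side")
print("stand",onz(k,(367,220),0.01),"cradle",onz(k,(270.5,219.5),0.0),"cr tri",tri([(k,(270.8,219.7)),(s,(322.7,261.5))]),tri([(k,(366.5,219.5)),(s,(341,213.3))]))
print("top",tri([(k,(375.5,212.2)),(s,(345.8,168.9))]),"blue",tri([(k,(326.3,243.1)),(s,(365,192.3))]))
w=vision.get_calibration("wrist");T=np.linalg.inv(w["camera_from_world"])
p=telemetry.read_ee_pos();r=R.from_quat(telemetry.read_eef_rot()).as_matrix()
print(w["fx"],"cam in tcp",r.T@(T[:3,3]-p),"\n",r.T@T[:3,:3]); print(p,r)
for c in("top",):
  vision.grab_frame(c)
  for t in("stand","cradle"):
    for d in vision.regions_of(c,t)[:2]: print(t,d["confidence"],cv2.minAreaRect(np.argwhere(d["pixels"])[:,::-1].astype(np.float32)))
for q in ([.40,.02,.4],[.40,-.13,.45],[.36,0.1,.42]):
  for y in (0,np.pi/2,-np.pi/2,np.pi): print(q,y,inverse_kinematics(q,down(y)))
E
```

```text
stand [ 0.50544538 -0.15263159  0.01      ] cradle [0.50836428 0.16495655 0.        ] cr tri [ 0.50891151  0.16450365 -0.00463649] [ 0.51312023 -0.1512947   0.00223788]
top [ 0.50731159 -0.15426502  0.17900494] blue [ 0.41851426 -0.01224524  0.15581977]
306.62598265422105 cam in tcp [ 0.07113783  0.0017407  -0.14369074] 
 [[-3.04292528e-04 -9.61206501e-01 -2.75829602e-01]
 [ 9.99999905e-01 -2.06729703e-04 -3.82781849e-04]
 [ 3.10910230e-04 -2.75829692e-01  9.61206473e-01]]
[ 0.16612097 -0.52432251  0.23131331] [[ 9.53299680e-01  3.02026023e-01  2.61471233e-05]
 [ 3.02026024e-01 -9.53299677e-01 -7.58535832e-05]
 [ 2.01628819e-06  8.02083084e-05 -9.99999997e-01]]
stand 0.9 ((368.2443542480469, 219.48419189453125), (30.404808044433594, 36.055259704589844), 70.34617614746094)
cradle 0.97 ((270.1341247558594, 219.79266357421875), (40.19708251953125, 33.35032272338867), 6.34019136428833)
[0.4, 0.02, 0.4] 0 [ 0.0499584  -0.12898845  0.3089226   2.00870737  0.         -3.09163426]
[0.4, 0.02, 0.4] 1.5707963267948966 [ 0.0499584  -0.12898845  0.3089226   2.00870737  0.          1.62075472]
[0
[... 375 characters left out ...]
  0.5322803   2.11438849  0.          1.25656443]
[0.4, -0.13, 0.45] -1.5707963267948966 [-0.3142319  -0.01131187  0.5322803   2.11438849  0.         -1.88502823]
[0.4, -0.13, 0.45] 3.141592653589793 [-0.3142319  -0.01131187  0.5322803   2.11438849  0.         -0.3142319 ]
[0.36, 0.1, 0.42] 0 [ 0.27094685 -0.16242489  0.32466556  2.05788678  0.         -2.8706458 ]
[0.36, 0.1, 0.42] 1.5707963267948966 [ 0.27094685 -0.16242489  0.32466556  2.05788678  0.          1.84174318]
[0.36, 0.1, 0.42] -1.5707963267948966 [ 0.27094685 -0.16242489  0.32466556  2.05788678  0.         -1.29984948]
[0.36, 0.1, 0.42] 3.141592653589793 [ 0.27094685 -0.16242489  0.32466556  2.05788678  0.          0.27094685]
```

```bash
cat >> h.py <<'E'
def look(name,pos,yaw=np.pi):
    env.move_ptp(pos,down(yaw));env.hold(.3)
    k=vision.get_calibration("wrist");im=vision.grab_frame("wrist");cv2.imwrite(f"pics/{name}.png",im[:,:,::-1])
    np.savez(f"pics/{name}.npz",**{a:np.array(b) for a,b in k.items()});return k,im
E
python3 - <<'E'
from h import *
import pickle
out={}
for n,pos in (("s1",[.40,-.19,.34]),("s2",[.40,-.11,.34]),("c1",[.40,.12,.32]),("c2",[.40,.20,.32])):
    k,im=look(n,pos); m={}
    for t in (("terminal_top","terminal_face","stand") if n[0]=="s" else ("cradle","cradle_mouth","block_top")):
        d=vision.tip_of("wrist",t);g=vision.regions_of("wrist",t.split("_")[0] if t!="block_top" else "contact_block")
        print(n,t,[(np.round(e["point"],1).tolist(),round(e["confidence"],2)) for e in d][:3])
        m[t]=(d,g)
    out[n]=(k,m)
pickle.dump(out,open("obs.pkl","wb"))
a=[cv2.imread(f"pics/{n}.png") for n in("s1","s2","c1","c2")]
for n,i in(("S",0),("C",2)): cv2.imwrite(f"pics/{n}.png",cv2.resize(np.vstack(a[i:i+2]),None,fx=.74,fy=.74,interpolation=cv2.INTER_AREA))
print(telemetry.read_clock())
E
```

```text
s1 terminal_top [([472.9, 187.2], 0.8), ([344.5, 266.9], 0.64), ([530.8, 218.2], 0.44)]
s1 terminal_face [([338.8, 234.0], 0.95), ([447.4, 165.4], 0.57)]
s1 stand [([335.3, 218.9], 0.63)]
s2 terminal_top [([396.4, 188.5], 0.74), ([273.5, 270.1], 0.71)]
s2 terminal_face [([384.4, 166.7], 0.91), ([279.3, 235.2], 0.79), ([521.3, 243.6], 0.58)]
s2 stand [([286.1, 221.1], 0.84)]
c1 cradle [([348.1, 222.7], 0.91)]
c1 cradle_mouth [([353.8, 250.8], 0.65)]
c1 block_top [([347.7, 234.0], 0.98)]
c2 cradle [([43.4, 241.7], 0.67), ([294.4, 223.1], 0.61)]
c2 cradle_mouth [([291.4, 252.6], 0.79)]
c2 block_top [([295.9, 232.8], 0.68)]
7.15
```

View pics/S.png

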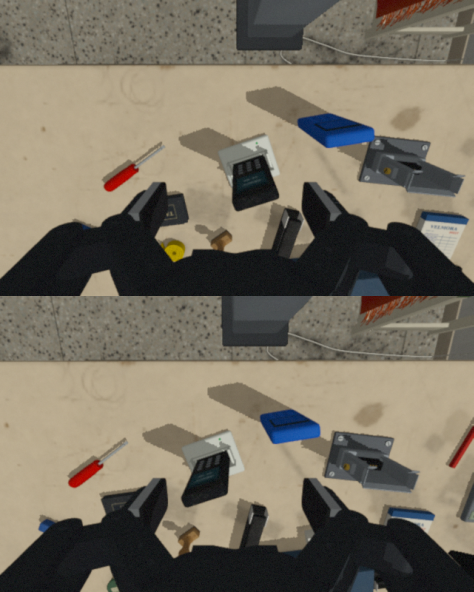

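View pics/C.png

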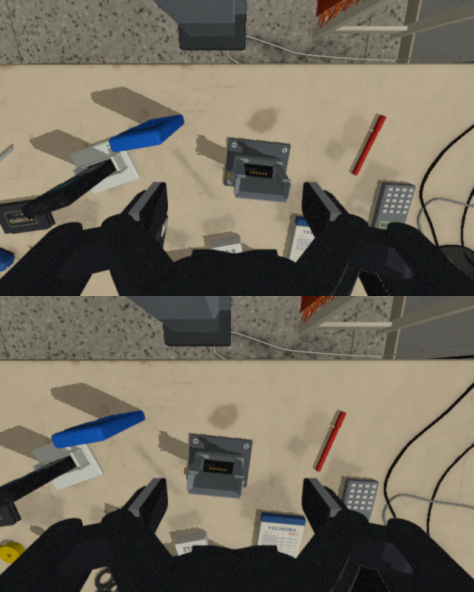

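The S picture (two views) shows the terminal in the stand with keypad towards the robot, the blue one to its right and screwdriver left. The C picture shows the cradle with its open front towards the robot and pinch screw on the left (-y). Now I measure precisely with masks and bird's-eye rectification.

```bash
cat > fit.py <<'E'
from h import *
import pickle
from scipy.optimize import minimize
out=pickle.load(open("obs.pkl","rb"))
P=lambda n,t,i=0:(out[n][0],out[n][1][t][0][i]["point"])
print("stand",tri([P("s1","stand"),P("s2","stand")]),[onz(*P(n,"stand"),0) for n in("s1","s2")])
print("top",[onz(*P("s1","terminal_top",1),.172),onz(*P("s2","terminal_top",1),.172)])
for t,z in(("cradle",0),("cradle_mouth",.106),("block_top",.046)): print(t,tri([P("c1",t),P("c2",t,1 if t=="cradle" else 0)]),[onz(*P("c1",t),z),onz(*P("c2",t,1 if t=="cradle" else 0),z)])
# terminal silhouettes
masks=[]
for n in("s1","s2"):
    im=cv2.imread(f"pics/{n}.png"); best=None
    for d in out[n][1]["terminal_top"][1]:
        m=d["pixels"];c=im[m].mean(0);print(n,d["point"],d["confidence"],m.sum(),c)
        if c[0]<c[2]+25 and best is None and m.sum()>500 : best=m
    masks.append((out[n][0],best))
def iou(p,show=False):
    x,y,yaw,pit=p[0],p[1],p[2],p[3]; r=R.from_euler("zy",[yaw,pit]).as_matrix(); s=0
    for k,m in masks:
        pts=[proj(k,np.array([x,y,.012])+r@np.array([a,b,c])) for a in(-.011,.012) for b in(-.037,.037) for c in(.014,.16)]
        c=np.zeros((400,640),np.uint8);hull=cv2.convexHull(np.array(pts,np.float32));cv2.fillConvexPoly(c,np.round(hull*16).astype(np.int32),1,shift=4)
        s+=(c.astype(bool)&m).sum()/(c.astype(bool)|m).sum()
    return -s/2
b=min((minimize(iou,[.507,-.154,y,0],method="Nelder-Mead",options=dict(initial_simplex=np.array([.507,-.154,y,0])+np.vstack([np.zeros(4),np.diag([.01,.01,.1,.05])]))) for y in(-.4,0,.4)),key=lambda r:r.fun)
print("terminal x,y,yaw,lean",b.x,b.fun,"top at",b.x[:2]+.16*np.sin(b.x[3])*np.array([np.cos(b.x[2]),np.sin(b.x[2])]))
# bird's eye
def bird(n,cx,cy,z):
    k=out[n][0];im=cv2.imread(f"pics/{n}.png")
    w=np.array([[cx-.07,cy-.1],[cx-.07,cy+.1],[cx+.08,cy-.1],[cx+.08,cy+.1]]);src=np.float32([proj(k,[*q,z]) for q in w])
    H=cv2.getPerspectiveTransform(src,np.float32([[0,0],[400,0],[0,300],[400,300]]));return cv2.warpPerspective(im,H,(400,300),flags=cv2.INTER_CUBIC)
cv2.imwrite("pics/birdc.png",np.vstack([np.hstack([bird(n,.51,.165,z) for z in(.005,.116)]) for n in("c1","c2")]))
cv2.imwrite("pics/birds.png",np.vstack([np.hstack([bird(n,.51,-.153,z) for z in(.01,.172)]) for n in("s1","s2")]))
E
python3 fit.py
```

```text
stand [ 0.50547129 -0.16158354  0.01841196] [array([ 0.51042414, -0.16051467,  0.        ]), array([ 0.51428088, -0.16354205,  0.        ])]
top [array([ 0.50462474, -0.1602379 ,  0.172     ]), array([ 0.50861417, -0.16119614,  0.172     ])]
cradle [0.49699342 0.164583   0.0349292 ] [array([0.51017364, 0.16836372, 0.        ]), array([0.51071757, 0.16185134, 0.        ])]
cradle_mouth [0.5093782  0.16535094 0.10526383] [array([0.50782238, 0.16516108, 0.106     ]), array([0.51020824, 0.16540486, 0.106     ])]
block_top [0.51862426 0.16563238 0.02380243] [array([0.51021856, 0.16324833, 0.046     ]), array([0.50818395, 0.16731668, 0.046     ])]
s1 [340.4, 251.7] 0.79 3441 [29.86137751 29.7951177  26.26155187]
s1 [449.9, 175.5] 0.77 3284 [108.70706456  55.49786845  20.48599269]
s2 [279.8, 250.2] 0.75 3340 [31.08502994 31.2248503  28.26197605]
terminal x,y,yaw,lean [ 0.50668664 -0.15803265  0.34056688 -0.01106397] -0.9197890818858561 top at [ 0.50501811 -0.15862394]
```

View pics/birdc.png

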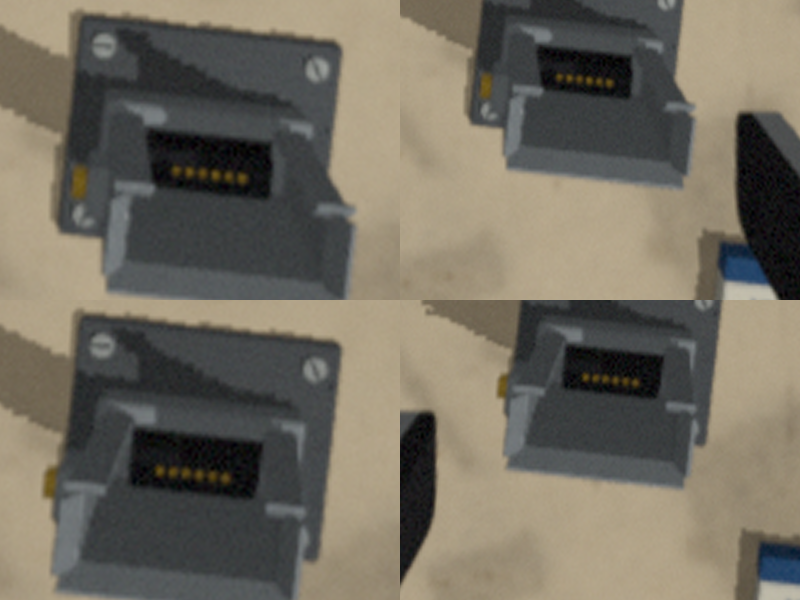

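View pics/birds.png

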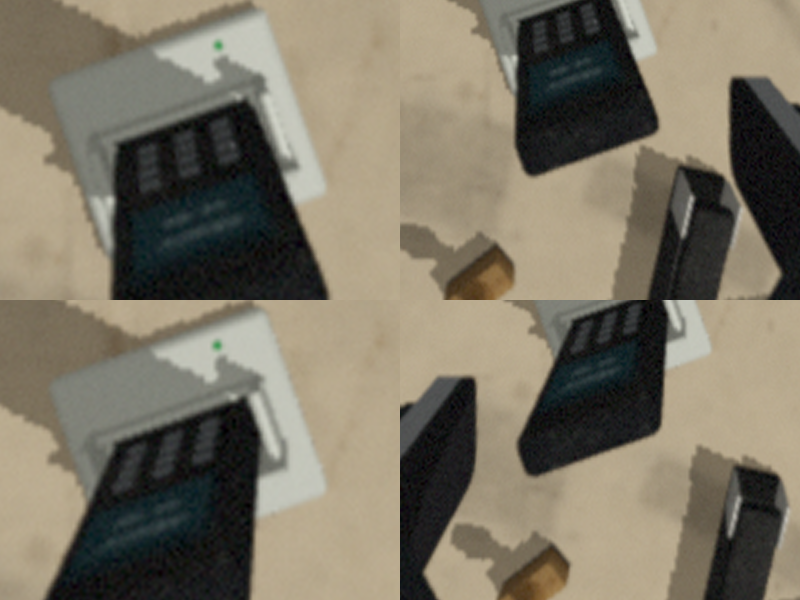

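Measured by network points, silhouette fit and bird's-eye rectification, which agree to about 2 mm:
- **Cradle:** centre (0.5097, 0.1644), yaw −0.114. Its plate front edge is at (82,16)–(340,46) and its lip back edge at (506,167)–(683,187).
- **Terminal top:** (0.5055, −0.1592), yaw 0.335, upright. Its back top edge is at (530,175)–(658,130).

Now the grasp.

Run:
```python
from h import *
q=down(.335+np.pi/2); x,y=.5055,-.1592
env.move_ptp([x,y,.25],q)
env.servo_line([x,y,.129],q,velocity=.12,force_limit=8)
p=telemetry.read_ee_pos();print("at",p,telemetry.read_ft_force())
fingers.move_gripper(0.0); env.hold(.2)
print(telemetry.read_gripper_width(),telemetry.read_gripper_force(),telemetry.read_ee_pos(),telemetry.read_ft_force())
hit=env.servo_line([x,y,.20],q,velocity=.1,force_limit=15);print("hit",hit)
if not hit:
    env.servo_line([x,y,.275],q);env.hold(.3);print(telemetry.read_ft_force(),telemetry.read_torque(),telemetry.read_gripper_width())
    cq=down(-.114+np.pi/2);env.servo_line([.5097,.1644,.275],cq,velocity=.2);env.hold(.3)
    k,im=vision.get_calibration("wrist"),vision.grab_frame("wrist");s=vision.grab_frame("side")
    np.savez("pics/h.npz",**k);cv2.imwrite("pics/h.png",im[:,:,::-1])
    ks=vision.get_calibration("side");u,v=map(int,proj(ks,[.51,.164,.17]));cr=s[v-75:v+75,u-100:u+100,::-1]
    cv2.imwrite("pics/hs.png",np.vstack([cv2.resize(im[:,:,::-1],(480,300)),cv2.resize(cr,(400,300),interpolation=cv2.INTER_CUBIC)[:, :].repeat(1,0) if 0 else cv2.resize(cr,(480,300))]))
    print(telemetry.read_ft_force(),telemetry.read_ee_pos(),telemetry.read_clock())
```

```text
at [ 0.50591306 -0.15927957  0.12989695] [-0.66602513 -0.06227488 -0.07731214]
0.021954848738996235 59.454381465911865 [ 0.50569921 -0.15917764  0.12920511] [2.51427192 0.84315937 2.28902459]
hit False
[-0.46378474  0.3338444  -2.42979927] [-0.00071678 -0.01069892  0.05977962] 0.021912057522002346
[ 0.04064577 -0.16009465 -2.84922224] [0.50974193 0.1642388  0.27503388] 14.5
```

View pics/hs.png

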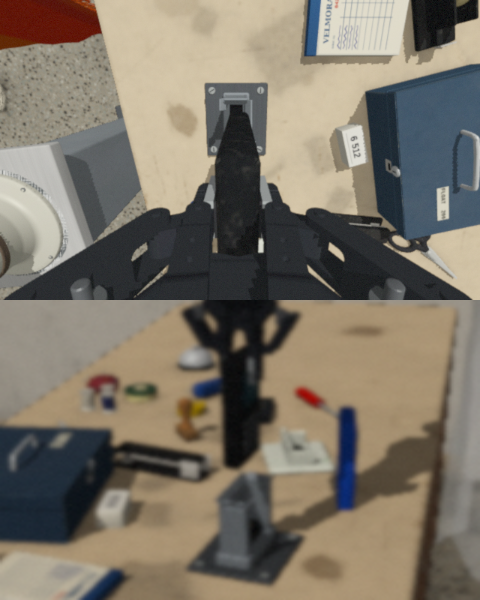

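The terminal is held upright above the cradle (foot at about (238,465) in the lower crop; cradle at (237,110) in the wrist view). I'll check the hold by overlaying the expected model on both pictures.

```bash
cat > ov.py <<'E'
from h import *
def wire(im,k,c,yaw,hx,hy,z0,z1,col,s,o):
    r=R.from_euler("z",yaw).as_matrix();P={}
    for a in(-1,1):
        for b in(-1,1):
            for e,z in enumerate((z0,z1)): P[a,b,e]=(proj(k,np.array([c[0],c[1],z])+r@np.array([a*hx,b*hy,0]))-o)*s
    for A in P:
        for B in P:
            if A<B and sum(u!=v for u,v in zip(A,B))==1: cv2.line(im,tuple(int(q*8) for q in P[A]),tuple(int(q*8) for q in P[B]),col,1,cv2.LINE_AA,3)
t=[]
ks=vision.get_calibration("side");sd=vision.grab_frame("side")[:,:,::-1]
for d in("terminal_foot","terminal_top"):print(d,"side",[(e["point"],e["confidence"]) for e in vision.tip_of("side",d)][:3])
kw=vision.get_calibration("wrist");wr=vision.grab_frame("wrist")[:,:,::-1]
for d in("terminal_foot","cradle_mouth"):print(d,"wrist",[(e["point"],e["confidence"]) for e in vision.tip_of("wrist",d)][:3])
p=telemetry.read_ee_pos();print("exp foot",proj(ks,[p[0],p[1],p[2]-.117]),proj(kw,[p[0],p[1],p[2]-.117]),"top",proj(ks,[p[0],p[1],p[2]+.043]),"mouth w",proj(kw,[.5097,.1644,.106]))
for im,k,s,ctr,w,h in((sd,ks,8,proj(ks,[.51,.164,.19]),50,75),(wr,kw,4,proj(kw,[.51,.164,.12])+[0,25],100,150)):
    o=np.round(ctr-[w/2,h/2]).astype(int);c=cv2.resize(np.ascontiguousarray(im[o[1]:o[1]+h,o[0]:o[0]+w]),None,fx=s,fy=s,interpolation=cv2.INTER_CUBIC)
    c=np.clip(c.astype(float)*1.8,0,255).astype(np.uint8); o=o-.5+.5/s
    wire(c,k,p[:2],-.114,.011,.037,p[2]-.117,p[2]+.043,(0,255,0),s,o)
    wire(c,k,[.5097,.1644],-.114,.013,.0385,.09,.106,(0,0,255),s,o);wire(c,k,[.5097,.1644],-.114,.055,.066,.0,.005,(255,0,255),s,o);t.append(c)
cv2.imwrite("pics/ov.png",np.hstack(t))
E
python3 ov.py
```

```text
terminal_foot side [([361.7, 234.6], 0.78), ([318.5, 212.9], 0.66)]
terminal_top side [([365.4, 192.5], 0.86), ([320.3, 157.0], 0.7)]
terminal_foot wrist []
cradle_mouth wrist []
exp foot [321.73898588 212.99712597] [314.76174003 189.35981508] top [320.64708201 158.8982389 ] mouth w [315.10110332 176.64558375]
```

View pics/ov.png

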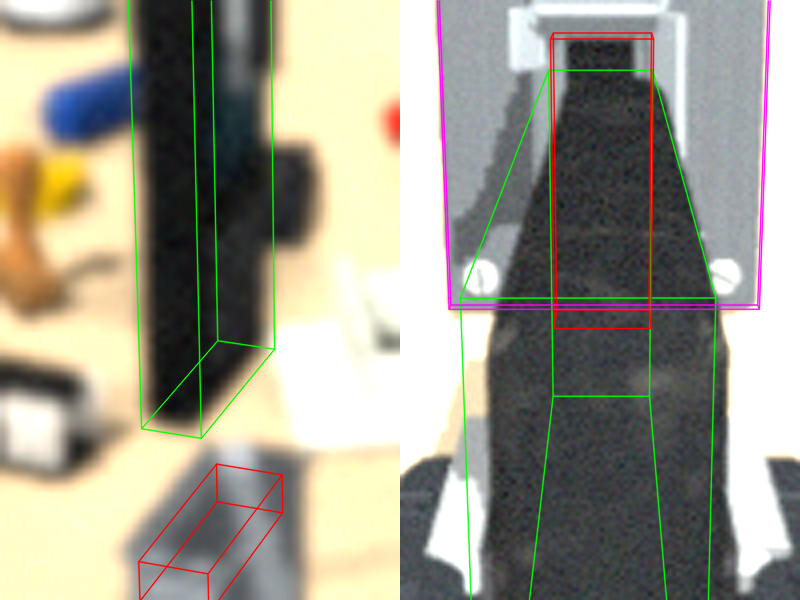

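The overlay shows the terminal upright and the drawn cradle within about 2 mm of the real one: lip at 530–685 near row 5, screws at 482 and 723. The wrist calibration has a bias of about 2 mm, and that cancels across the width. I'll descend under force limits, using the lead-in, and null the lateral forces.

Run:
```python
from h import *
q=down(-.114+np.pi/2); x,y=.5090,.1644
def rd(t): print(t,np.round(telemetry.read_ee_pos(),4),"F",np.round(telemetry.read_ft_force(),2),"M",np.round(telemetry.read_torque(),3),round(telemetry.read_clock(),2))
env.servo_line([x,y,.238],q,velocity=.12);env.hold(.2);rd("above")
for z in(.222,.205,.185):
    h=env.servo_line([x,y,z],q,velocity=.05,force_limit=6);env.hold(.2);rd(h)
    if h: break
```

```text
above [0.5093 0.1645 0.239 ] F [-0.55  0.1  -3.01] M [ 0.006  0.038 -0.022] 15.46
True [0.5087 0.1644 0.2223] F [ 0.05  0.64 -2.6 ] M [ 0.046 -0.003 -0.023] 16.0
```

Run:
```python
from h import *
q=down(-.114+np.pi/2); x,y=.5090,.1644
def rd(t): print(t,np.round(telemetry.read_ee_pos(),4),"F",np.round(telemetry.read_ft_force(),2),"M",np.round(telemetry.read_torque(),3),round(telemetry.read_clock(),2))
for z in(.215,.207,.195,.182):
    h=env.servo_line([x,y,z],q,velocity=.03,force_limit=8);env.hold(.2);rd(h)
    if h: break
```

```text
False [0.5088 0.1644 0.2149] F [-2.25 -0.15 -4.46] M [-0.001  0.701  0.134] 16.6
False [0.5089 0.1644 0.2069] F [-2.57  0.67 -4.31] M [0.068 1.047 0.164] 17.22
False [0.5089 0.1644 0.1949] F [-3.41 -0.08 -5.39] M [0.127 1.208 0.077] 17.97
False [0.5089 0.1644 0.182 ] F [-4.64  0.68 -5.51] M [0.27  1.34  0.134] 18.75
```

Foot is inside the channel; the sideways force of −4.6 N in x says the cradle is a little nearer the robot. Shifting to null it.

Run:
```python
from h import *
q=down(-.114+np.pi/2)
def rd(t): print(t,np.round(telemetry.read_ee_pos(),4),"F",np.round(telemetry.read_ft_force(),2),"M",np.round(telemetry.read_torque(),3),round(telemetry.read_clock(),2))
for x in(.508,.507,.506,.505):
    h=env.servo_line([x,.1644,.182],q,velocity=.02,force_limit=10);env.hold(.15);rd(h)
    if telemetry.read_ft_force()[0]>-.3: break
```

```text
False [0.5084 0.1643 0.1824] F [-0.39 -0.74 -2.99] M [-0.023  0.133  0.049] 19.15
False [0.5071 0.1644 0.1821] F [-0.06 -0.41 -3.52] M [ 0.005 -0.046  0.023] 19.55
```

Run:
```python
from h import *
q=down(-.114+np.pi/2)
def rd(t):
    env.hold(.2);f=np.mean([telemetry.read_ft_force() for _ in range(5)],0);print(t,np.round(telemetry.read_ee_pos(),4),"F",np.round(f,2),"M",np.round(telemetry.read_torque(),3),round(telemetry.read_gripper_width(),4),round(telemetry.read_clock(),2));return f
for z in(.172,.166,.163,.161,.159,.157):
    h=env.servo_line([.507,.1644,z],q,velocity=.03,force_limit=12);f=rd(h)
    if h or f[2]>6: break
```

```text
False [0.5071 0.1644 0.1722] F [-0.2  -0.17 -2.65] M [-0.007  0.042  0.003] 0.022 20.23
False [0.507  0.1644 0.1661] F [ 1.08  0.06 -3.24] M [ 0.019 -0.03  -0.019] 0.0217 20.78
False [0.507  0.1644 0.163 ] F [-0.11 -0.68 -1.85] M [ 0.047 -0.094 -0.021] 0.0222 21.23
False [0.507  0.1644 0.1613] F [-0.96  0.23  2.43] M [-0.064  0.122 -0.004] 0.0217 21.68
False [0.5071 0.1644 0.1592] F [-0.47  0.51  5.21] M [-0.047  0.205  0.018] 0.0221 22.13
False [0.5071 0.1645 0.1574] F [-1.6   0.12  6.16] M [-0.058  0.339 -0.005] 0.0218 22.58
```

Run:
```python
from h import *
q=down(-.114+np.pi/2)
env.servo_line([.507,.1644,.1560],q,velocity=.02,force_limit=12)
for i in range(4):
    env.hold(.4);f=np.mean([telemetry.read_ft_force() for _ in range(10)],0);print(np.round(telemetry.read_ee_pos(),4),np.round(f,2),round(telemetry.read_gripper_width(),4),telemetry.read_clock())
k=vision.get_calibration("side");s=vision.grab_frame("side")[:,:,::-1];u,v=map(int,proj(k,[.51,.164,.12]))
t=vision.grab_frame("top")[:,:,::-1]
cv2.imwrite("pics/fin.png",np.hstack([cv2.resize(s[v-75:v+75,u-100:u+100],(400,300)),cv2.resize(t[100:270,160:480],(400,300))]))
```

```text
[0.5071 0.1644 0.1565] [-0.43 -0.57  6.69] 0.0216 23.2333
[0.5071 0.1644 0.1564] [-0.68 -0.24  7.39] 0.0217 23.6333
[0.5071 0.1645 0.1565] [-1.55 -0.19  7.07] 0.022 24.0333
[0.5071 0.1644 0.1565] [-1.11  0.32  6.64] 0.0219 24.4333
```

View pics/fin.png

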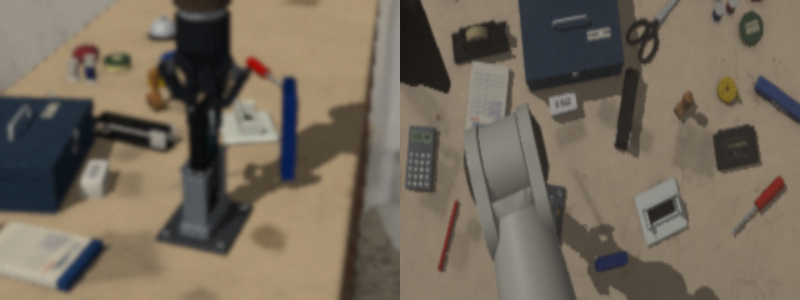

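The terminal sits in the cradle at about (205,170), the stand is empty at (660,212), and everything else is where it was. The spring force is about 9.8 N (6.9 N push plus 2.9 N weight), steady.

```bash
python3 -c "
from bench import env
print(env.close_job())"
```

```text
the job is handed in; nothing more can be done
None
```

The terminal is in the lock cradle, screen end up and keypad to the open front, and the arm is holding it down on the contact block with about 10 N (roughly 6 of the 16 mm travel); the job is handed in.

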